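Draw the spring tester to its mark and hold the read dial

ROBOT

A 6-joint arm with a two-finger parallel gripper is mounted at the origin on a cart in front of the work surface, level with it; the furniture and walls round the work are solid. World frame = base frame: x ahead of the robot, y to its left, z up, the work surface at z = 0. Lengths are in mm, angles in rad, forces in N, time in s.
With the tool pointing down it reaches from about 275 to 750 mm from the base axis. Payload 10.2 kg.
Tool frame: the origin (TCP) lies at the very end of the fingers, on their centre line; the grasp point (between the pads) lies 19 mm behind it; z points along the fingers, y is the line along which they close (so a half turn about z gives the same grasp; the last joint's range is limited). The gripper opens to 85 mm and grips with 20 to 120 N. Pads are 22 mm wide; open, the fingers measure 114 mm over their backs; the gripper's body (76 mm by 85 mm) begins 54 mm behind the grasp point. The pads swing forward as they close: fully open they stand 13 mm farther back than shut.
Start: joints at [0.973, 0.313, 1.498, -0, 1.331, -0.223], TCP at [192.208, 488.556, 196.294] pointing down, gripper open.
Joint ranges: [-2.94, 2.94], [-0.97, 2.17], [0.19, 2.56], [-1.23, 4.37], [0.02, 3.11], [-2.88, 2.88]. Speed limits (rad/s): [2.39, 2.39, 3.01, 3.14, 3.14, 3.14].

INTERFACE

Orientations are given as a unit quaternion [w, x, y, z].
In Python, from rig import telemetry, optics, ctrl gives the robot as it stands.
- The arm moves only by the tool servo_tool, never from a script. Its argument "deltas" is a list of rows, each a list of 3 entries, a list of its own where there are three numbers: the shift along the tool's x, y, z in units of 20 cm (1.0 is 20 cm), then the turn, a rotation vector about the tool's x, y, z in units of 90 degrees (1.0 is 90 degrees), then the opening, from 0 (shut) to 1 (fully open). A call has 1 to 8 rows; each row shifts and turns the commanded pose from where the row before left it, along the tool's axes as they then stand; what a row does not reach is not made up. A row lasts 1/10 s, in which the tool goes at most 50 mm and 8.59 degrees, less where a joint would pass 70% of its speed; a pose out of reach is approached as far as the arm can. A call with a number of a shift or a turn outside -1 to 1 is refused whole. A call with a gripper value outside its range is refused whole. The fingers move at their own pace and stop on an object; "squeeze" is the grip in N (left out, the last holds). Time passes only in rows, so rows that do not move let the fingers close. It gives the time, the measured TCP pose, the force, the opening and the grip force at its end, in the units of the state.
- telemetry.sense(): the state, without advancing time (a new reading comes with each control period).
- optics.capture(name): name is "scene" or "top" or "wrist"; returns the picture (420x560x3 uint8, blue, green, red); there is no depth.
- optics.camera_model(name): a dict with "vfov" (degrees; the focal length in pixels is half the picture's height over the tangent of half this angle, whatever the lens; pixels are square), "cx", "cy" (the principal point, pixels), "R" (3x3) and "t" (3): a world point X has camera coordinates R X + t; the wrist camera has in their place "mount" (4x4, takes a point from camera to tool coordinates, whose origin is the TCP and whose axes are the flange's). Camera axes: x right, y down, z forward; pixel columns grow to the right and rows downward; lengths in mm; the calibration is good to about 2 mm. A picture is of the moment at which its call begins: read the wrist's pose just before it. camera_model takes no time and is no camera call.
- ctrl.finish_job(): hands the job in; it is judged then, once.
The state is a dict: "time_s": time; "joints": joint angles; "dq": joint speeds; "tau": joint torques, N m; "eef_pos": TCP position; "ee_rot": TCP orientation; "force": force on the tool from outside, world axes, zero at the start; "wrist_torque": the same for the moment, N m; "grip_width": opening from 0.0 (shut) to 1.0 (fully open); "grip_force": force on a finger pad.
Only numpy, scipy, OpenCV 4.12 (cv2) and the standard library are available. Lean on these libraries where they do the work, as an engineer would, in place of code of your own. Each camera call takes 0.05 s, during which the arm holds its last target. There are 200 camera calls.

TASK

Take a reading on the spring tester: first draw the gauge's slide out by its knob until the little index finger on the slide is level with the line on the rider clip, and let go of the knob (its brake keeps it there). Then press the paddle of the spring-return dial down past the first two notches to the third and last one, and finish while holding it down there, since it springs back if released. Leave the rider clip and the loose parts lying nearby where they are.

Things in the scene. Friction and masses are not known exactly. Their poses are not given: they have to be found in the camera images.
- gauge: The draw gauge, fixed to the bench: grey base plate 200 x 84 x 12 mm, origin at the centre of its underside. Its x axis points to the rear, where an aluminium spring housing 58 x 56 mm (from x = +39 to +97 mm, top at 52 mm, with a brake screw on it to 57 mm) stands; the slide is drawn out along -x, toward the front end of the plate. A low scale with the rider clip lies along its +y side (y = +28 to +46 mm, nothing there over 25 mm high).
- slide (a joint): How far the slide is drawn out of the housing, 0 to 0.085 m, growing toward the gauge's -x. It starts at 0 to 0.01. A friction brake (4 N) keeps it wherever it is left, a spring adds up to 2 N, so that about 4 to 6 N draw it out.
- knob_center (a point): Centre of the upright round black knob on the slide, 22 mm in diameter and 33 mm high (the grip part is from 36 to 69 mm above the bench, this point at 51 mm); it can be pinched from above in any direction. The housing's front face is 39 mm behind it with the slide fully in. The carriage under it is 36 x 40 mm, top 29 mm above the bench.
- slide_index (a point): Tip of the index finger, a 3 mm wide dark steel bar on the slide's +y side, 28 mm to the side of the knob's axis and 24 mm above the bench; it moves with the slide and stands at the same gauge x as the knob's axis.
- rider_mark (a point): Inner end of the white line across the middle of the rider clip, a dark steel saddle 9 mm long (along the gauge's x) on the scale. The clip is at a different place on the scale each time, 35 to 70 mm out from the slide's fully home place. The slide is set when slide_index and rider_mark have the same x in the gauge's frame.
- dial_base: The base of the dial, fixed to the bench: grey plate 120 x 84 x 12 mm, origin on its underside (the plate spans x -40 to +80 mm). Its x axis points to the rear; the paddle sticks out to the front, -x. The dial is a dark drum between two round grey cheeks (36 mm radius, 49 mm wide over both, top at 98 mm).
- dial_axle (a point): Middle of the dial's level axle, which runs along the base's y, 62 mm above the bench and at x = +25 mm in the base's frame.
- paddle_center (a point): Centre of the paddle, a black level round bar 14 mm in diameter and 46 mm long (along the base's y) at the end of the dial's spoke, 80 mm from the axle. At rest the spoke points to the front and 0.44 rad up (paddle centre 96 mm above the bench); at the third notch it points 0.36 rad below level (centre 34 mm above the bench). Press the bar's top down with closed fingertips, or pinch the bar, and follow its arc.
- dial (a joint): Angle of the dial, rad: 0 at rest, growing as the paddle is pressed down. Notches, felt as small humps and marked by ribs on the cheeks, are at 0.27, 0.53 and 0.80 (the third, with the longest rib); the end stop is just beyond, at 0.84. A spring returns it to 0 from everywhere; it takes about 4 to 10 N at the paddle.
- blue_capacitor: Loose blue capacitor, 35 mm across and 43 mm high, standing between the two devices; a bystander.
- black_tape: Loose roll of black tape, 58 mm across and 19 mm high; a bystander.
- flux_tin_b: Loose flat yellow tin, 52 mm across and 21 mm high; a bystander.
Things that resemble listed ones, but are neither listed nor needed, are in the scene too. What is shaped like the dial_base but purple is not meant.

How it is judged:
By the outcome, as a careful person would: the job done as asked, in the order asked, and still so for the second after the job is handed in, while the arm keeps its last pose, push and grip.
It also fails if it takes over 48 s, if anything falls off the work surface, if the arm or the gripper's body presses on something with over 40 N, if the wrist force passes 120 N, or if a joint passes its speed limit or range.

## Working session

There is one attempt and no reset: what is moved stays moved. The work goes in short steps, Python scripts to look and compute and a tool call to move; the robot and the scene stay as the last step left them, time stands still between calls to the robot, and variables do not carry over. Pictures are saved under pics/ and viewed, at most 10 in all, crops included, and the job is handed in when it is done.

Besides the shell and the picture viewer there is one more tool, called after "Request:" as name(argument=value, ...), one argument or row to a line, values as JSON. servo_tool: Moves the arm, as the interface text tells. Its arguments: {"type":"object","properties":{"deltas":{"type":"array"},"squeeze":{"type":"number"}},"required":["deltas"]}

```bash
mkdir -p pics; python3 - <<'E'
from rig import telemetry, optics
import cv2
s=telemetry.sense();print(s['time_s'],s['eef_pos'],s['ee_rot'],s['grip_width'])
for n in("scene","top"):
    cv2.imwrite(f"pics/{n}0.png",optics.capture(n))
    m=optics.camera_model(n);print(n,m)
print(optics.camera_model("wrist"))
E
```

```text
0.0 [192.0251868  488.29758553 195.71563661] [-2.68745500e-04  1.86313848e-01  9.82490060e-01 -5.99284354e-04] 0.9962481516875997
scene {'vfov': 56.068793009734186, 'cx': 285.86033229575963, 'cy': 212.2876320773494, 'R': array([[ 0.69871527, -0.71535278,  0.0082084 ],
       [-0.36075084, -0.36222244, -0.85944967],
       [ 0.61778298,  0.59754942, -0.51115446]]), 't': array([-390.16691673,  267.03664836,  623.73751937])}
top {'vfov': 42.710418465868216, 'cx': 279.4724945846282, 'cy': 206.79703661624768, 'R': array([[-0.0086034 , -0.99992625,  0.00857214],
       [-0.99610006,  0.00781707, -0.08788376],
       [ 0.08781027, -0.00929481, -0.99609385]]), 't': array([  15.87287001,  546.94870952, 1031.01667112])}
{'vfov': 65.36893879839904, 'cx': 284.53335525143285, 'cy': 205.05740290653975, 'mount': array([[ 1.51700707e-03, -9.51757450e-01, -3.06847609e-01,
         7.95309956e+01],
       [ 9.99998579e-01,  1.21824147e-03,  1.16518595e-03,
         9.39062604e-02],
       [-7.35159930e-04, -3.06848940e-01,  9.51757946e-01,
        -1.77132103e+02],
       [ 0.00000000e+00,  0.00000000e+00,  0.00000000e+00,
         1.00000000e+00]])}
```

View pics/scene0.png

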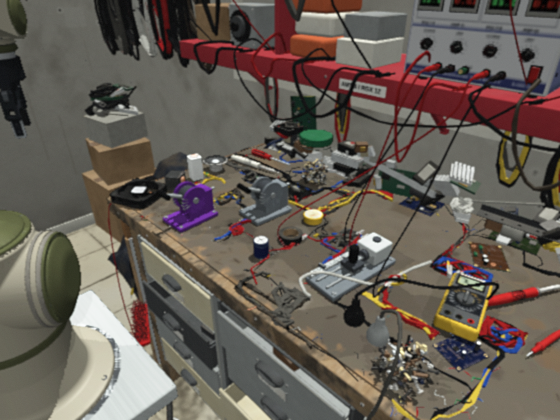

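View pics/top0.png

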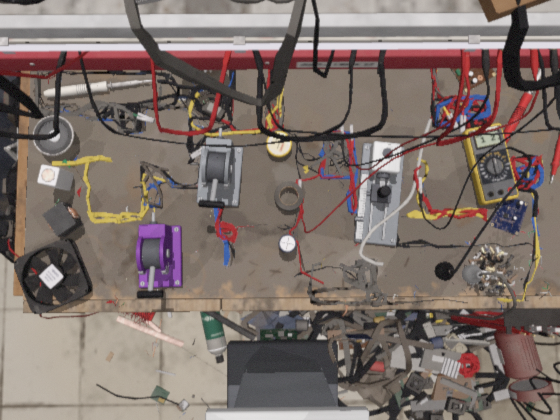

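Top view: the gauge is at (380,193) with its knob near (383,190). The grey dial is at (218,173) with its paddle at (211,203). The purple lookalike is at (158,255) and isn't wanted. Next I'll take enlarged crops of the two devices.

```bash
python3 - <<'E'
import cv2,numpy as np
a=cv2.imread("pics/top0.png")
c=lambda x,y:cv2.resize(a[y:y+120,x:x+80],None,fx=5,fy=5,interpolation=cv2.INTER_CUBIC)
cv2.imwrite("pics/crop1.png",np.hstack([c(340,130),c(180,120)]))
E
```

```text
(no output)
```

View pics/crop1.png

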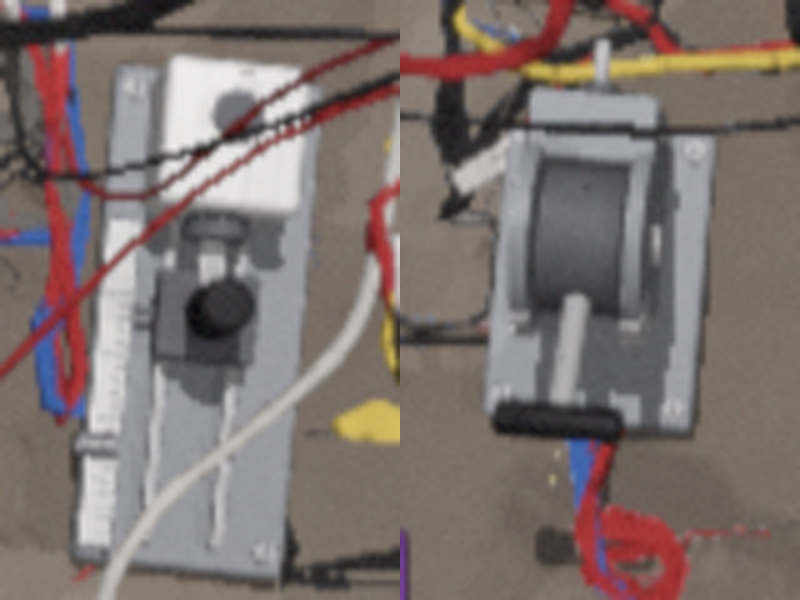

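The gauge crop shows the knob top at (384.6,190.8), the index tip at (367.6,193) and the rider at about (363,219). On the dial, the paddle ends are at (199,203) and (224,204). The dial is grey, so it is the right one.

```bash
cat > h.py <<'E'
import numpy as np
from scipy.spatial.transform import Rotation as Ro
from rig import telemetry, optics
def ray(name,u,v,pose=None):
    m=optics.camera_model(name);f=210/np.tan(np.radians(m['vfov']/2))
    d=np.array([(u-m['cx'])/f,(v-m['cy'])/f,1])
    if name=='wrist':
        M=np.array(m['mount']);R=pose[1];return R@M[:3,3]+pose[0],R@(M[:3,:3]@d)
    R=np.array(m['R']);return -R.T@m['t'],R.T@d
def at(name,u,v,z,pose=None):
    o,d=ray(name,u,v,pose);return o+d*(z-o[2])/d[2]
def pose(s=None):
    s=s or telemetry.sense();w,x,y,z=s['ee_rot'];return np.array(s['eef_pos']),Ro.from_quat([x,y,z,w]).as_matrix()
def proj(name,X,pose=None):
    m=optics.camera_model(name);f=210/np.tan(np.radians(m['vfov']/2))
    if name=='wrist':
        M=np.array(m['mount']);c=M[:3,:3].T@(pose[1].T@(np.array(X)-pose[0])-M[:3,3])
    else: c=np.array(m['R'])@X+m['t']
    return c[:2]/c[2]*f+[m['cx'],m['cy']]
E
python3 - <<'E'
from h import *
np.set_printoptions(precision=1,suppress=True)
for n,u,v,z in [("plateRL",363.6,143.2,12),("FL",355,242,12),("FR",396.4,245.6,12),("knob",384.6,190.8,69),("index",367.6,193,24),("rider",363,219.2,25),
 ("dFR",238,206.4,12),("dFL",197.4,202,12),("dRR",242.6,147,12),("padL",199,203,96),("padR",224.4,204.4,96),("cap",287,241,43),("tape",288.5,195,19)]:
    print(n,at("top",u,v,z))
print(pose()[1])
E
```

```text
plateRL [ 675.1 -159.    12. ]
FL [ 477.1 -137.5   12. ]
FR [ 469.3 -219.3   12. ]
knob [ 571.9 -187.    69. ]
index [ 573.  -162.6   24. ]
rider [ 521.3 -152.2   25. ]
dFR [549.6  93.6  12. ]
dFL [559.  174.2  12. ]
dRR [669.1  84.2  12. ]
padL [548.8 159.1  96. ]
padR [545.9 112.7  96. ]
cap [479.4  -2.3  43. ]
tape [570.8  -6.7  19. ]
[[-0.9  0.4 -0. ]
 [ 0.4  0.9 -0. ]
 [ 0.  -0.  -1. ]]
```

Gauge yaw is about -0.10 rad and the dial's about -0.095. The slide needs to travel about 52 mm. I'm turning the tool to the gauge yaw and moving over the knob.

Request:
servo_tool(
  deltas=[
    [[0,0,0],[0,0,-0.088],1],
    [[0,0,0],[0,0,-0.088],1],
    [[-0.11,-0.16,0],[0,0,0],1],
    [[-0.11,-0.16,0],[0,0,0],1],
    [[-0.11,-0.16,0],[0,0,0],1],
    [[-0.11,-0.16,0],[0,0,0],1],
    [[-0.11,-0.16,0],[0,0,0],1],
    [[-0.11,-0.16,0],[0,0,0],1],
  ],
)

```text
time_s: 0.9
eef_pos: [305.0, 283.1, 196.2]
ee_rot: [-0.0, 0.049, 0.999, -0.0]
force: [0.9, 0.9, 0.1]
grip_width: 0.998
grip_force: 0.0
```

Request:
servo_tool(
  deltas=[
    [[-0.11,-0.16,0],[0,0,0],1],
    [[-0.11,-0.16,0],[0,0,0],1],
    [[-0.11,-0.16,0],[0,0,0],1],
    [[-0.11,-0.16,0],[0,0,0],1],
    [[-0.11,-0.16,0],[0,0,0],1],
    [[-0.11,-0.16,0],[0,0,0],1],
    [[-0.11,-0.16,0],[0,0,0],1],
    [[-0.11,-0.16,0],[0,0,0],1],
  ],
)

```text
time_s: 1.7
eef_pos: [455.1, 10.9, 196.1]
ee_rot: [-0.0, 0.049, 0.999, 0.0]
force: [0.2, 0.6, 0.3]
grip_width: 1.007
grip_force: 0.0
```

Request:
servo_tool(
  deltas=[
    [[-0.11,-0.16,0],[0,0,0],1],
    [[-0.11,-0.16,0],[0,0,0],1],
    [[-0.11,-0.16,0],[0,0,0],1],
    [[-0.11,-0.16,0],[0,0,0],1],
    [[-0.1,-0.16,0],[0,0,0],1],
    [[-0.05,-0.05,0.1],[0,0,0],1],
    [[0,0,0],[0,0,0],1],
    [[0,0,0],[0,0,0],1],
  ],
)

```text
time_s: 2.5
eef_pos: [555.0, -167.8, 176.1]
ee_rot: [-0.001, 0.049, 0.999, 0.0]
force: [0.8, 0.5, -0.2]
grip_width: 0.999
grip_force: 0.0
```

```bash
python3 - <<'E'
from h import *
import cv2
p=pose();im=optics.capture("wrist");cv2.imwrite("pics/w1.png",im);np.savez("pw1.npz",t=p[0],R=p[1]);print(p[0])
cv2.imwrite("pics/w1v.png",cv2.resize(im,(800,600),interpolation=cv2.INTER_CUBIC))
E
```

```text
[ 555.03525951 -167.75802911  176.07077268]
```

View pics/w1v.png

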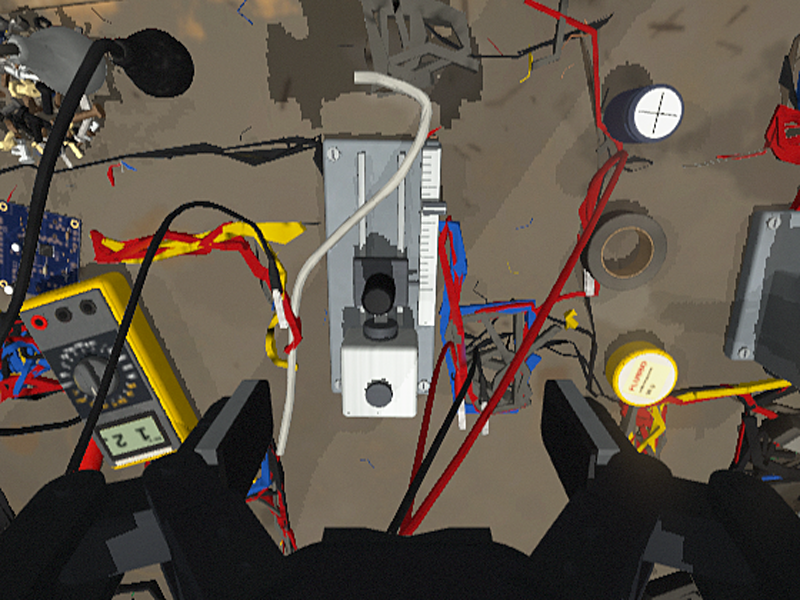

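The wrist view shows the whole gauge: knob at (378,292), index at about (413,275), rider at about (434,207). I'll enlarge it for accuracy.

```bash
python3 - <<'E'
import cv2
im=cv2.imread("pics/w1.png")
cv2.imwrite("pics/c2.png",cv2.resize(im[130:230,235:335],(600,600),interpolation=cv2.INTER_CUBIC))
E
```

```text
(no output)
```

View pics/c2.png

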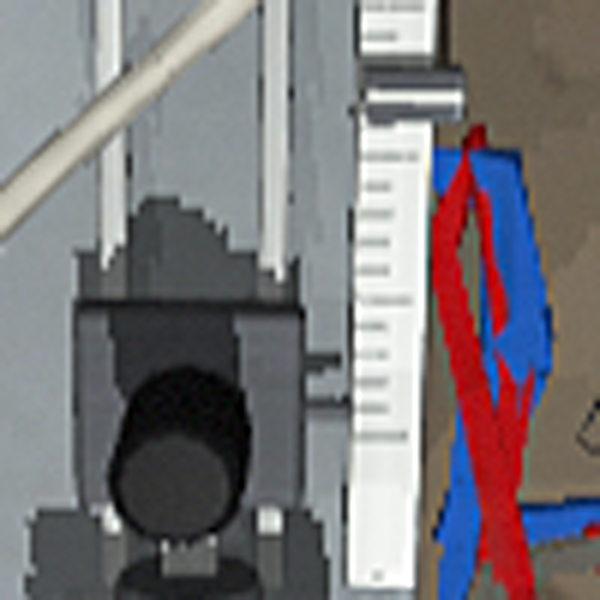

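Crop: the index tip is at (348,403) and the mark at (322,360) is its shadow. The rider's white line has its inner end at (368,99). The knob top centre is at (172,485).

```bash
python3 - <<'E'
from h import *
np.set_printoptions(precision=1,suppress=True)
q=np.load("pw1.npz");p=(q['t'],q['R'])
P=lambda x,y,z:at("wrist",235+x/6-.4,130+y/6-.4,z,p)
i=P(348,403,24);r=P(368,99,25);k=P(172,485,69)
# plate corners (from 800x600 view)
C={n:at("wrist",u*.7,v*.7,12,p) for n,u,v in[("FR",324,139),("RR",330,391),("FL",440,141),("s1",426,178),("s2",426,178)]}
print(i,r,k,C)
e=at("wrist",235+361/6,130+40/6,25,p)-at("wrist",235+348/6,130+560/6,25,p);print("edge",np.arctan2(-e[1],-e[0]))
for a in(-.09,-.1,-.11):
    g=np.array([np.cos(a),np.sin(a),0]);print(a,(i-r)@g)
g=np.array([np.cos(-.1),np.sin(-.1),0]);print(p[1].T@(k-p[0]), p[1])
E
```

```text
[ 573.2 -160.2   24. ] [ 520.9 -152.2   25. ] [ 570.4 -188.1   69. ] {'FR': array([ 468.2, -216. ,   12. ]), 'RR': array([ 663.5, -240.6,   12. ]), 'FL': array([ 477.3, -136. ,   12. ]), 's1': array([ 501.3, -147.8,   12. ]), 's2': array([ 501.3, -147.8,   12. ])}
edge -0.1122511072818561
-0.09 52.84346003377979
-0.1 52.87337154915596
-0.11 52.89799577143821
[-17.4 -18.8 107. ] [[-1.   0.1 -0. ]
 [ 0.1  1.   0. ]
 [ 0.   0.  -1. ]]
```

Request:
servo_tool(
  deltas=[
    [[-0.043,-0.048,0.1],[0,0,0],1],
    [[-0.043,-0.047,0.12],[0,0,0],1],
    [[0,0,0.15],[0,0,0],1],
    [[0,0,0.15],[0,0,0],1],
    [[0,0,0.1],[0,0,0],1],
    [[0,0,0.07],[0,0,0],1],
    [[0,0,0],[0,0,0],1],
    [[0,0,0],[0,0,0],1],
  ],
  squeeze=40,
)

```text
time_s: 3.35
eef_pos: [571.3, -188.8, 39.6]
ee_rot: [0.001, 0.049, 0.999, -0.0]
force: [-0.3, 0.1, -0.4]
grip_width: 0.998
grip_force: 0.0
```

Request:
servo_tool(
  deltas=[
    [[0,0,0],[0,0,0],0],
    [[0,0,0],[0,0,0],0],
    [[0,0,0],[0,0,0],0],
    [[0,0,0],[0,0,0],0],
    [[0,0,0],[0,0,0],0],
    [[0,0,0],[0,0,0],0],
    [[0,0,0],[0,0,0],0],
    [[0,0,0],[0,0,0],0],
  ],
)

```text
time_s: 4.15
eef_pos: [570.7, -188.9, 38.3]
ee_rot: [-0.0, 0.049, 0.999, 0.0]
force: [-0.3, 0.5, -0.1]
grip_width: -0.002
grip_force: 0.0
```

The gripper closed to nothing, so I'm looking.

```bash
python3 - <<'E'
from h import *
import cv2
p=pose();print(p);im=optics.capture("wrist");sc=optics.capture("scene")
print(proj("scene",p[0]),proj("wrist",p[0],p),telemetry.sense()['joints'])
cv2.imwrite("pics/w2.png",im);cv2.imwrite("pics/s2.png",sc)
a=cv2.resize(im[100:420,140:420],(525,600));b=cv2.resize(sc[190:310,300:420],(275,275))
o=np.zeros((600,800,3),np.uint8);o[:,:525]=a;o[:275,525:]=b;cv2.imwrite("pics/v2.png",o)
E
```

```text
(array([ 570.72111528, -188.88857271,   38.28672254]), array([[-9.95161622e-01,  9.82514345e-02, -4.18569405e-05],
       [ 9.82514340e-02,  9.95161623e-01,  1.49377778e-05],
       [ 4.31220790e-05,  1.07529988e-05, -9.99999999e-01]]))
[353.17690317 257.46231605] [283.53231991 241.09091155] [-5.14216618e-01  6.35405534e-01  1.43894629e+00  5.67063236e-06
  1.06729057e+00 -1.98674494e+00]
```

View pics/v2.png

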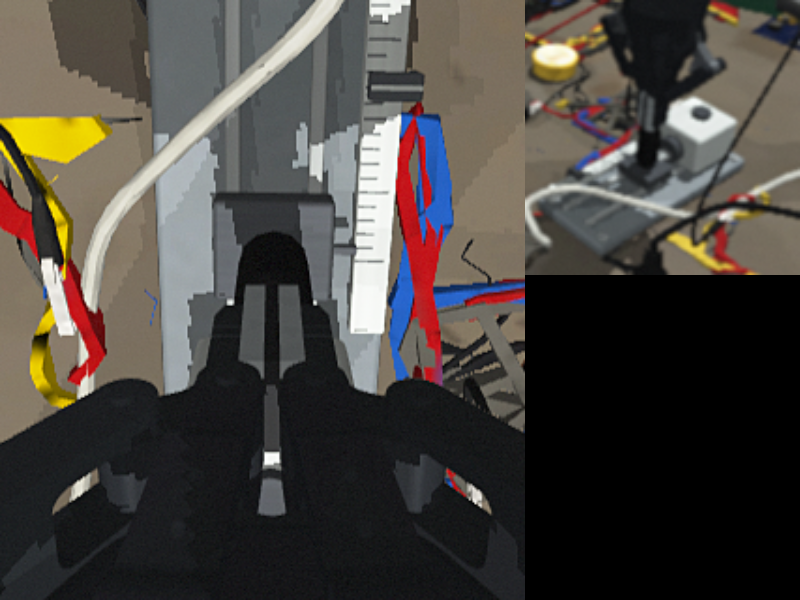

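The closed fingers are behind the knob, on the housing side. I'll check whether the slide moved.

```bash
python3 - <<'E'
from h import *
np.set_printoptions(precision=1,suppress=True)
p=pose()
P=lambda x,y,z:at("wrist",140+x/1.875,100+y/1.875,z,p)
i=P(352,246,24);r=P(370,84,25);print(i,r,(i-r)@[.995,-.1,0])
print("knobfront@69",P(273,233,69),"@36",P(273,233,36),"finger top edge",P(270,286,70),P(270,286,57))
print("carriage front",P(273,194,29),"sides",P(215,200,29),P(333,200,29))
E
```

```text
[ 573.  -161.1   24. ] [ 519.4 -152.6   25. ] 54.19562424903088
knobfront@69 [ 548.4 -185.6   69. ] @36 [ 561.2 -186.7   36. ] finger top edge [ 562.7 -187.7   70. ] [ 569.  -188.4   57. ]
carriage front [ 550.6 -185.6   29. ] sides [ 550.8 -204.3   29. ] [ 554.5 -166.8   29. ]
```

```bash
python3 - <<'E'
from h import *
import cv2
im=cv2.imread("pics/w2.png");sc=cv2.imread("pics/s2.png")
g=lambda a:(255*(a/255.)**.4).astype(np.uint8)
a=cv2.resize(g(im[195:310,240:330]),(470,600),interpolation=cv2.INTER_NEAREST);b=cv2.resize(g(sc[200:290,325:375]),(330,594),interpolation=cv2.INTER_NEAREST)
o=np.zeros((600,800,3),np.uint8);o[:,:470]=a;o[:594,470:]=b;cv2.imwrite("pics/v3.png",o)
p=pose()
for x in(-11,11):
  for z in (36,69): print(x,z,(proj("wrist",[570.5+x,-188-.1*x,z],p)-[240,195])*5.22,(proj("scene",[570.5+x,-188,z])-[325,200])*6.6)
print((proj("wrist",p[0],p)-[240,195])*5.22,(proj("scene",p[0])-[325,200])*6.6)
E
```

```text
-11 36 [234.73005801 139.15686066] [162.37417757 398.77622412]
-11 69 [235.39575146 264.15729783] [171.86750789 315.46315057]
11 36 [234.09759533 317.36850937] [202.61362251 369.47016458]
11 69 [234.61731201 470.79953171] [212.76502923 286.92081225]
[227.23870992 240.59455827] [185.88069341 379.20004715]
```

View pics/v3.png

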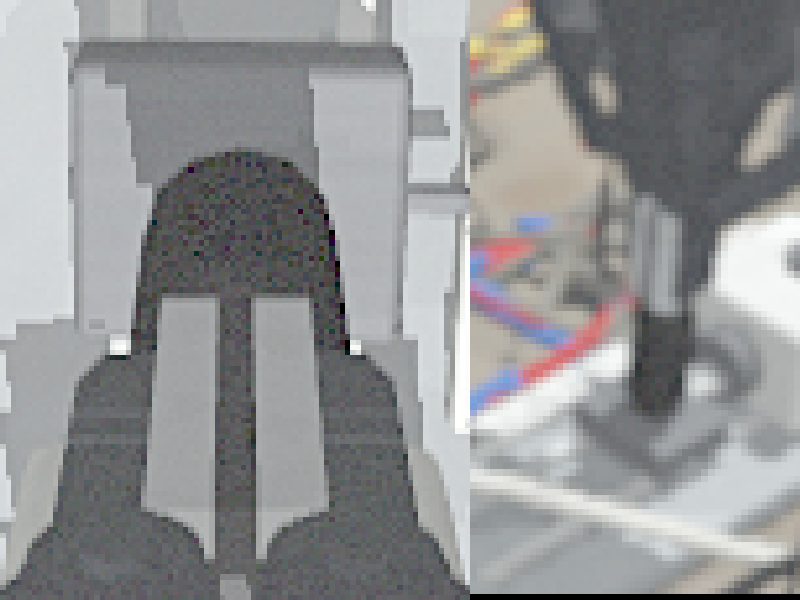

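```bash
python3 - <<'E'
from h import *
p=(np.zeros(3),np.eye(3))
np.set_printoptions(precision=0,suppress=True)
for z in(0,-13,-20,-30,-40): print(z,[proj("wrist",[x,y,z],p) for x in(11,-11) for y in(0,9,42,57)])
E
```

```text
0 [array([284., 224.]), array([299., 224.]), array([356., 224.]), array([382., 224.]), array([284., 258.]), array([299., 258.]), array([354., 258.]), array([379., 258.])]
-13 [array([283., 232.]), array([300., 232.]), array([361., 232.]), array([389., 232.]), array([283., 269.]), array([299., 269.]), array([358., 269.]), array([385., 269.])]
-20 [array([283., 238.]), array([301., 238.]), array([364., 238.]), array([393., 238.]), array([283., 275.]), array([300., 275.]), array([361., 275.]), array([389., 275.])]
-30 [array([283., 246.]), array([302., 246.]), array([369., 246.]), array([399., 246.]), array([283., 285.]), array([301., 285.]), array([365., 285.]), array([395., 285.])]
-40 [array([283., 255.]), array([303., 255.]), array([374., 255.]), array([406., 255.]), array([283., 296.]), array([302., 296.]), array([370., 296.]), array([401., 296.])]
```

Evidence: the visible fingertips, both open and shut, sit about 36 mm short of the reported TCP. The tips ended at z≈74, just above the 69 mm knob, with no force. So I'll treat the real tips as about 36 mm behind the reported TCP, open, and descend watching the force.

Request:
servo_tool(
  deltas=[
    [[0,0,0],[0,0,0],1],
    [[0,0,0],[0,0,0],1],
    [[0,0,0],[0,0,0],1],
    [[0,0,0],[0,0,0],1],
    [[0,0,0],[0,0,0],1],
    [[0,0,0],[0,0,0],1],
    [[0,0,0.07],[0,0,0],1],
    [[0,0,0],[0,0,0],1],
  ],
)

```text
time_s: 5.05
eef_pos: [569.6, -188.3, 22.0]
ee_rot: [-0.002, 0.049, 0.999, 0.001]
force: [-0.8, 0.6, 0.1]
grip_width: 1.004
grip_force: 0.0
```

Request:
servo_tool(
  deltas=[
    [[0,0,0.05],[0,0,0],1],
    [[0,0,0.04],[0,0,0],1],
    [[0,0,0],[0,0,0],1],
    [[0,0,0],[0,0,0],1],
  ],
)

```text
time_s: 5.45
eef_pos: [570.7, -188.9, 6.1]
ee_rot: [-0.0, 0.049, 0.999, 0.0]
force: [-0.1, -0.1, 0.8]
grip_width: 0.999
grip_force: 0.0
```

Request:
servo_tool(
  deltas=[
    [[0,0,0],[0,0,0],0],
    [[0,0,0],[0,0,0],0],
    [[0,0,0],[0,0,0],0],
    [[0,0,0],[0,0,0],0],
    [[0,0,0],[0,0,0],0],
    [[0,0,0],[0,0,0],0],
    [[0,0,0],[0,0,0],0],
    [[0,0,0],[0,0,0],0],
  ],
)

```text
time_s: 6.25
eef_pos: [570.8, -188.5, 6.6]
ee_rot: [0.0, 0.049, 0.999, 0.0]
force: [-0.4, 4.9, 5.8]
grip_width: 0.242
grip_force: 39.5
```

Gripped. Drawing the slide out 48 mm, then checking.

Request:
servo_tool(
  deltas=[
    [[0.03,0,0],[0,0,0],0],
    [[0.04,0,0],[0,0,0],0],
    [[0.05,0,0],[0,0,0],0],
    [[0.05,0,0],[0,0,0],0],
    [[0.04,0,0],[0,0,0],0],
    [[0.03,0,0],[0,0,0],0],
    [[0,0,0],[0,0,0],0],
    [[0,0,0],[0,0,0],0],
  ],
)

```text
time_s: 7.05
eef_pos: [523.0, -183.0, 6.5]
ee_rot: [-0.0, 0.049, 0.999, 0.001]
force: [0.1, 9.0, 6.7]
grip_width: 0.244
grip_force: 39.9
```

```bash
python3 - <<'E'
from h import *
import cv2
p=pose();print(p[0],telemetry.sense()['force']);im=optics.capture("wrist");t=optics.capture("top");cv2.imwrite("pics/w4.png",im);cv2.imwrite("pics/t4.png",t);np.savez("pw4.npz",t=p[0],R=p[1])
i=np.array([573.2-48,-160.2+4.8,24]);u=proj("wrist",i,p).astype(int);print(u,proj("wrist",[520.9,-152.2,25],p))
x0,y0=u[0]-50,u[1]-50;print(x0,y0)
cv2.imwrite("pics/v4.png",cv2.resize(im[y0:y0+100,x0:x0+100],(600,600),interpolation=cv2.INTER_CUBIC))
E
```

```text
[ 522.974394   -182.99584187    6.53618967] [0.12679827 9.04965424 6.65545568]
[334 253] [340.81114158 246.62830974]
284 203
```

View pics/v4.png

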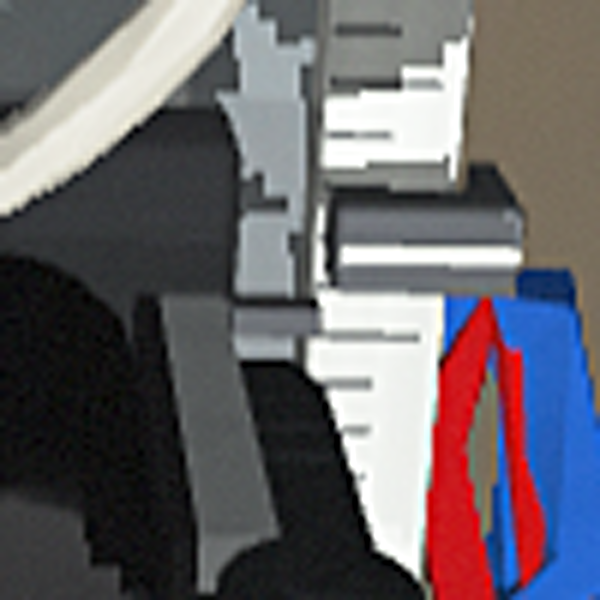

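Close view: the index finger's tip centre is at (318,315) and the rider line's inner end at (340,256). A few mm remain.

```bash
python3 - <<'E'
from h import *
np.set_printoptions(precision=1,suppress=True)
q=np.load("pw4.npz");p=(q['t'],q['R'])
P=lambda x,y,z:at("wrist",284+x/6-.4,203+y/6-.4,z,p)
i=P(318,315,24)
for z in(24,25):
  r=P(340,256,z);print(i,r,[(i-r)@[np.cos(a),np.sin(a),0] for a in(-.1,-.11)])
print("bar edges",P(318,302,24),P(318,328,24),P(318,336,24),"clip",P(330,193,25),P(330,290,25))
E
```

```text
[ 526.2 -154.5   24. ] [ 520.6 -152.3   24. ] [np.float64(5.806237373886937), np.float64(5.822517485237125)]
[ 526.2 -154.5   24. ] [ 520.1 -152.5   25. ] [np.float64(6.269453972239688), np.float64(6.283809120138918)]
bar edges [ 524.9 -154.5   24. ] [ 527.5 -154.6   24. ] [ 528.3 -154.6   24. ] clip [ 514.  -153.1   25. ] [ 523.3 -153.5   25. ]
```

Request:
servo_tool(
  deltas=[
    [[0.015,0,0],[0,0,0],0],
    [[0.012,0,0],[0,0,0],0],
    [[0,0,0],[0,0,0],0],
    [[0,0,0],[0,0,0],0],
  ],
)

```text
time_s: 7.55
eef_pos: [518.4, -182.5, 6.6]
ee_rot: [0.001, 0.049, 0.999, 0.001]
force: [4.1, 9.1, 5.5]
grip_width: 0.245
grip_force: 39.7
```

```bash
python3 - <<'E'
from h import *
import cv2
p=pose();print(p[0],telemetry.sense()['force']);im=optics.capture("wrist");np.savez("pw5.npz",t=p[0],R=p[1])
cv2.imwrite("pics/w5.png",im)
cv2.imwrite("pics/v5.png",cv2.resize(im[230:280,315:375],(720,600),interpolation=cv2.INTER_CUBIC))
g=np.array([.9945,-.105,0]);
# predicted row of index tip if aligned with rider
q=p[0]*0+[520.5,-152.3,24]
E
```

```text
[ 518.39078746 -182.49826998    6.59032853] [4.14464658 9.14665553 5.48913009]
```

View pics/v5.png

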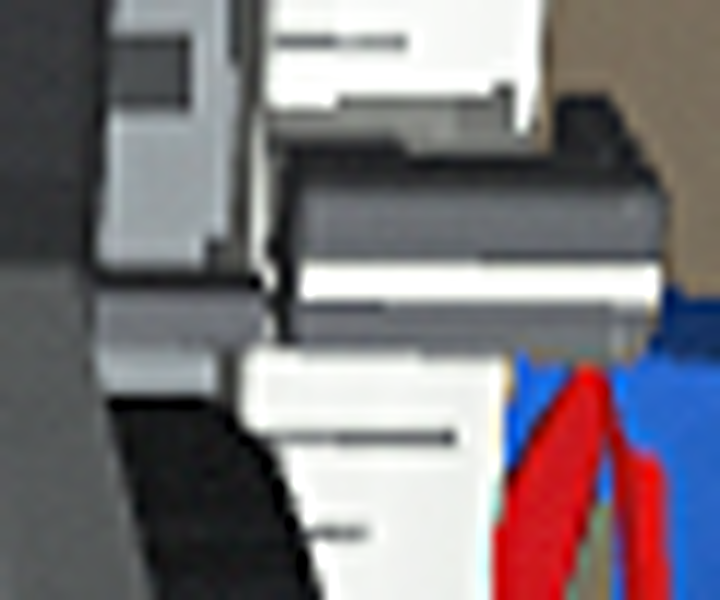

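Now the bar's centre is at (262,319) and the line's inner end at (300,282).

```bash
python3 - <<'E'
from h import *
q=np.load("pw5.npz");p=(q['t'],q['R'])
P=lambda x,y,z:at("wrist",315+x/12-.5,230+y/12-.5,z,p)
for zi,zr in((24,24),(25,25),(24,25)):
  i=P(262,319,zi);r=P(300,282,zr);print(i,r,(i-r)@[.9945,-.105,0])
E
```

```text
[ 522.15828826 -154.19893492   24.        ] [ 520.48682829 -152.41299944   24.        ] 1.8497901713185065
[ 521.63745621 -154.32659551   25.        ] [ 519.97646923 -152.5518503    25.        ] 1.8381997933078702
[ 522.15828826 -154.19893492   24.        ] [ 519.97646923 -152.5518503    25.        ] 2.342762910561416
```

Request:
servo_tool(
  deltas=[
    [[0.01,0,0],[0,0,0],0],
    [[0,0,0],[0,0,0],0],
    [[0,0,0],[0,0,0],0],
  ],
)

```text
time_s: 7.9
eef_pos: [516.5, -182.3, 6.6]
ee_rot: [0.001, 0.049, 0.999, 0.001]
force: [4.6, 9.4, 4.3]
grip_width: 0.238
grip_force: 39.7
```

```bash
cat > prof.py <<'E'
from h import *
import cv2,sys
p=pose();print(p[0],telemetry.sense()['force']);im=optics.capture("wrist").astype(int).sum(2)//3
cv2.imwrite(f"pics/{sys.argv[1]}.png",im)
old=cv2.imread("pics/w5.png").astype(int).sum(2)//3
for n,a in(("old",old),("new",im)):
  print(n,"bar",a[246:266,330].tolist(),a[246:266,334].tolist(),"line",a[246:266,343].tolist())
E
python3 prof.py w6
```

```text
[ 516.54487063 -182.3051716     6.59697179] [4.62776588 9.43706588 4.32760493]
old bar [160, 157, 159, 164, 167, 148, 72, 28, 78, 117, 116, 112, 105, 135, 164, 169, 131, 1, 20, 28] [88, 74, 77, 79, 80, 81, 57, 27, 79, 114, 114, 115, 100, 74, 65, 66, 68, 67, 42, 0] line [102, 115, 114, 110, 104, 117, 233, 255, 241, 92, 111, 112, 105, 172, 242, 246, 243, 243, 248, 221]
new bar [158, 161, 160, 160, 166, 144, 73, 22, 80, 116, 117, 113, 106, 138, 167, 172, 133, 8, 20, 22] [91, 76, 76, 76, 76, 76, 55, 26, 77, 114, 115, 115, 103, 77, 69, 73, 72, 67, 36, 4] line [37, 41, 60, 92, 112, 115, 111, 106, 115, 234, 255, 245, 126, 108, 115, 103, 172, 242, 247, 243][ WARN:0@0.389] global loadsave.cpp:1063 imwrite_ Unsupported depth image for selected encoder is fallbacked to CV_8U.
```

Aligned to about 0.1–0.3 mm. Releasing the knob and rising.

Request:
servo_tool(
  deltas=[
    [[0,0,0],[0,0,0],1],
    [[0,0,0],[0,0,0],1],
    [[0,0,0],[0,0,0],1],
    [[0,0,0],[0,0,0],1],
    [[0,0,0],[0,0,0],1],
    [[0,0,0],[0,0,0],1],
    [[0,0,0],[0,0,0],1],
  ],
)

```text
time_s: 8.65
eef_pos: [515.6, -183.5, 6.3]
ee_rot: [-0.0, 0.049, 0.999, -0.0]
force: [-0.5, -0.3, -0.0]
grip_width: 0.998
grip_force: 0.0
```

```bash
python3 prof.py w7 2>/dev/null
```

```text
[ 515.56760158 -183.49693222    6.27907219] [-0.52207069 -0.3000808  -0.0171412 ]
old bar [160, 157, 159, 164, 167, 148, 72, 28, 78, 117, 116, 112, 105, 135, 164, 169, 131, 1, 20, 28] [88, 74, 77, 79, 80, 81, 57, 27, 79, 114, 114, 115, 100, 74, 65, 66, 68, 67, 42, 0] line [102, 115, 114, 110, 104, 117, 233, 255, 241, 92, 111, 112, 105, 172, 242, 246, 243, 243, 248, 221]
new bar [150, 146, 149, 148, 149, 148, 157, 126, 41, 39, 89, 114, 107, 105, 118, 138, 152, 147, 150, 149] [149, 151, 148, 150, 151, 153, 161, 128, 25, 38, 88, 112, 107, 109, 91, 58, 64, 59, 117, 163] line [62, 36, 38, 41, 70, 98, 112, 110, 110, 100, 144, 243, 255, 198, 96, 107, 105, 87, 192, 247]
```

The index is still level with the line after release. Rising, closing, and travelling to the grey dial.

Request:
servo_tool(
  deltas=[
    [[0,0,-0.08],[0,0,0],1],
    [[0,0,-0.15],[0,0,0],1],
    [[0,0,-0.2],[0,0,0],1],
    [[0,0,-0.2],[0,0,0],1],
    [[0,0,-0.1],[0,0,0],0.5],
    [[0,0,0],[0,0,0],0],
    [[0,0.1,0],[0,0,0],0],
    [[0,0.2,0],[0,0,0],0],
  ],
)

```text
time_s: 9.5
eef_pos: [520.9, -124.5, 151.0]
ee_rot: [-0.001, 0.051, 0.999, 0.0]
force: [0.8, 0.2, -0.2]
grip_width: 0.332
grip_force: 0.0
```

Request:
servo_tool(
  deltas=[
    [[0,0.2,0],[0,0,0],0],
    [[0,0.2,0],[0,0,0],0],
    [[0.02,0.2,0],[0,0,0],0],
    [[0,0.2,0],[0,0,0],0],
    [[0,0.2,0],[0,0,0],0],
    [[0,0.2,0],[0,0,0],0],
    [[0,0.1,0],[0,0,0],0],
    [[0,0,0],[0,0,0],0],
  ],
)

```text
time_s: 10.3
eef_pos: [542.3, 137.7, 150.9]
ee_rot: [-0.001, 0.047, 0.999, 0.0]
force: [-1.0, -0.8, -0.1]
grip_width: -0.004
grip_force: 0.0
```

Request:
servo_tool(
  deltas=[
    [[0,0,0],[0,0,0],0],
    [[0,0,0],[0,0,0],0],
  ],
)

```text
time_s: 10.5
eef_pos: [542.9, 134.4, 151.8]
ee_rot: [-0.0, 0.05, 0.999, -0.0]
force: [-1.2, 0.2, 0.3]
grip_width: -0.003
grip_force: 0.0
```

Request:
servo_tool(
  deltas=[
    [[0,0,0.15],[0,0,0],0],
    [[0,0,0.12],[0,0,0],0],
    [[0,0,0.08],[0,0,0],0],
    [[0,0,0],[0,0,0],0],
  ],
)

```text
time_s: 10.9
eef_pos: [541.8, 134.3, 80.2]
ee_rot: [-0.002, 0.05, 0.999, -0.0]
force: [-0.4, 0.1, -0.0]
grip_width: 0.004
grip_force: 0.0
```

Request:
servo_tool(
  deltas=[
    [[0,0,0.02],[0,0,0],0],
    [[0,0,0.02],[0,0,0],0],
    [[0,0,0],[0,0,0],0],
  ],
)

```text
time_s: 11.2
eef_pos: [543.1, 135.2, 74.4]
ee_rot: [0.0, 0.049, 0.999, 0.0]
force: [-0.5, 0.5, 0.8]
grip_width: -0.0
grip_force: 0.0
```

Request:
servo_tool(
  deltas=[
    [[0,0,0.02],[0,0,0],0],
    [[0,0,0.02],[0,0,0],0],
    [[0,0,0],[0,0,0],0],
  ],
)

```text
time_s: 11.5
eef_pos: [542.8, 135.5, 66.2]
ee_rot: [-0.0, 0.049, 0.999, -0.0]
force: [-2.4, -0.5, 5.5]
grip_width: -0.002
grip_force: 2.5
```

Contact at about z 67, which agrees with the 36 mm tip offset. Pressing down along the arc.

Request:
servo_tool(
  deltas=[
    [[0.012,0,0.04],[0,0,0],0],
    [[0.01,0,0.04],[0,0,0],0],
    [[0.006,0,0.04],[0,0,0],0],
    [[0,0,0.04],[0,0,0],0],
    [[0,0,0],[0,0,0],0],
    [[0,0,0],[0,0,0],0],
  ],
)

```text
time_s: 12.1
eef_pos: [537.2, 136.1, 34.5]
ee_rot: [-0.0, 0.049, 0.999, 0.0]
force: [-4.1, 0.3, 5.2]
grip_width: 0.002
grip_force: 2.7
```

Request:
servo_tool(
  deltas=[
    [[-0.006,0,0.04],[0,0,0],0],
    [[-0.008,0,0.04],[0,0,0],0],
    [[-0.01,0,0.025],[0,0,0],0],
    [[0,0,0],[0,0,0],0],
    [[0,0,0],[0,0,0],0],
  ],
)

```text
time_s: 12.6
eef_pos: [541.6, 135.7, 13.5]
ee_rot: [-0.001, 0.049, 0.999, 0.0]
force: [-6.0, -0.1, 5.7]
grip_width: 0.0
grip_force: 3.3
```

Request:
servo_tool(
  deltas=[
    [[-0.003,0,0.015],[0,0,0],0],
    [[-0.003,0,0.015],[0,0,0],0],
    [[0,0,0],[0,0,0],0],
    [[0,0,0],[0,0,0],0],
  ],
)

```text
time_s: 13.0
eef_pos: [543.2, 135.6, 7.9]
ee_rot: [-0.0, 0.049, 0.999, 0.0]
force: [-5.5, 0.5, 7.7]
grip_width: -0.0
grip_force: 4.4
```

Request:
servo_tool(
  deltas=[
    [[0,0,0.01],[0,0,0],0],
    [[0,0,0],[0,0,0],0],
    [[0,0,0],[0,0,0],0],
  ],
)

```text
time_s: 13.3
eef_pos: [543.6, 135.6, 6.1]
ee_rot: [0.0, 0.049, 0.999, 0.0]
force: [-3.9, 0.6, 7.2]
grip_width: 0.003
grip_force: 4.5
```

Request:
servo_tool(
  deltas=[
    [[0,0,0.008],[0,0,0],0],
    [[0,0,0],[0,0,0],0],
    [[0,0,0],[0,0,0],0],
  ],
)

```text
time_s: 13.6
eef_pos: [544.0, 135.5, 4.7]
ee_rot: [0.001, 0.049, 0.999, 0.0]
force: [-2.9, 0.7, 9.0]
grip_width: 0.001
grip_force: 4.5
```

Request:
servo_tool(
  deltas=[
    [[0,0,0.006],[0,0,0],0],
    [[0,0,0],[0,0,0],0],
    [[0,0,0],[0,0,0],0],
  ],
)

```text
time_s: 13.9
eef_pos: [544.2, 135.5, 3.6]
ee_rot: [0.001, 0.049, 0.999, 0.0]
force: [-2.8, 1.2, 8.8]
grip_width: -0.003
grip_force: 4.5
```

Request:
servo_tool(
  deltas=[
    [[0,0,0.006],[0,0,0],0],
    [[0,0,0],[0,0,0],0],
    [[0,0,0],[0,0,0],0],
  ],
)

```text
time_s: 14.2
eef_pos: [544.4, 135.6, 2.9]
ee_rot: [0.001, 0.049, 0.999, 0.0]
force: [-3.5, 0.7, 12.7]
grip_width: -0.001
grip_force: 6.8
```

Request:
servo_tool(
  deltas=[
    [[0,0,0.006],[0,0,0],0],
    [[0,0,0],[0,0,0],0],
    [[0,0,0],[0,0,0],0],
  ],
)

```text
time_s: 14.5
eef_pos: [544.5, 135.6, 2.5]
ee_rot: [0.002, 0.049, 0.999, 0.0]
force: [-6.7, 0.3, 20.5]
grip_width: -0.002
grip_force: 10.7
```

```bash
python3 - <<'E'
from h import *
import cv2
s=telemetry.sense();p=pose(s);print(p[0],s['force'])
w=optics.capture("wrist");sc=optics.capture("scene");t=optics.capture("top")
o=np.zeros((600,800,3),np.uint8)
r=lambda a,sz:cv2.resize(a,sz,interpolation=cv2.INTER_CUBIC)
o[:400,:400]=r(w[60:340,140:420],(400,400));o[:400,400:]=r(sc[160:240,225:305],(400,400))
o[400:,:240]=r(t[120:220,180:300],(240,200));o[400:,240:560]=r(t[160:235,340:460],(320,200));o[400:,560:]=r(sc[225:295,300:384],(240,200))
cv2.imwrite("pics/fin.png",o)
for n,z,a in(("rest",.44,0),("n3",-.36,0),("stop",-.40,0)):
  c=np.array([619,127.5,62])+80*(np.cos(z)*np.array([-.995,.098,0])+np.sin(z)*np.array([0,0,1]))
  e=[c+k*np.array([.098,.995,0])*23 for k in(-1,1)]
  print(n,c,[((proj("wrist",x,p)-[140,60])*1.4286).round() for x in e],[((proj("scene",x)-[225,160])*5).round() for x in e])
E
```

```text
[544.53902656 135.60166829   2.5037081 ] [-6.65813333  0.33235741 20.45805493]
rest [546.98176761 134.59325304  96.07515721] [array([ 98., 442.]), array([303., 442.])] [array([125., 156.]), array([ 73., 123.])]
n3 [544.50261284 134.8374311   33.81806134] [array([137., 296.]), array([269., 296.])] [array([126., 265.]), array([ 75., 230.])]
stop [545.68354488 134.72111819  30.84653262] [array([138., 295.]), array([267., 295.])] [array([128., 269.]), array([ 77., 234.])]
```

View pics/fin.png

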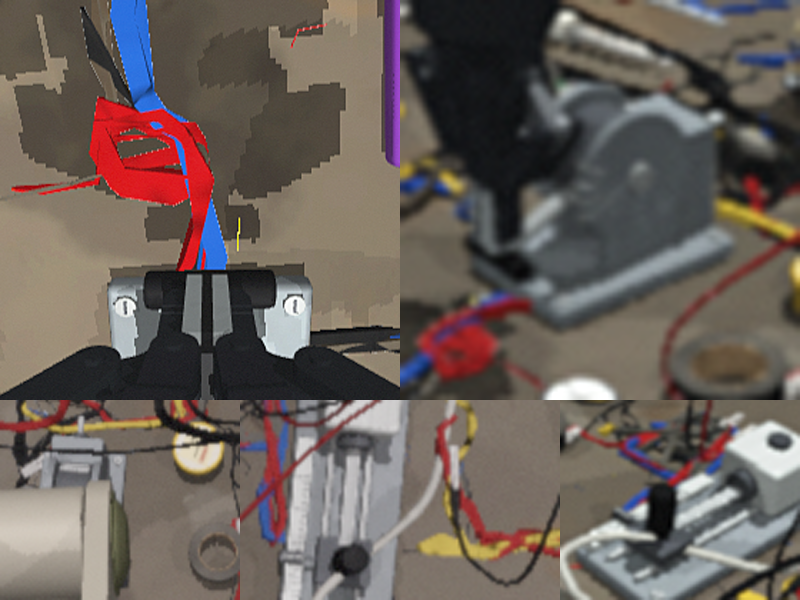

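The final view shows the paddle held low under the shut fingertips, at the end stop because force rose sharply. The slide's index is at the rider and the bystanders are in place. I'll ease off slightly so it rests on the third notch rather than hard on the stop, then hand in.

Request:
servo_tool(
  deltas=[
    [[0,0,-0.01],[0,0,0],0],
    [[0,0,0],[0,0,0],0],
    [[0,0,0],[0,0,0],0],
    [[0,0,0],[0,0,0],0],
  ],
)

```text
time_s: 15.05
eef_pos: [544.2, 135.5, 3.3]
ee_rot: [0.001, 0.049, 0.999, 0.0]
force: [-2.7, 0.6, 9.3]
grip_width: 0.002
grip_force: 4.9
```

```bash
python3 -c "
from rig import ctrl;print(ctrl.finish_job())"
```

```text
the job is handed in; nothing more can be done
None
```

The job is handed in: I drew the slide out level with the rider line (within about 0.3 mm by the wrist camera) and released it, and the arm is holding the dial's paddle down at the third notch with about 9 N.

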